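# Face up the grease tin in the store's wire rack

## Robot

A 6-joint arm with a two-finger parallel gripper is mounted at the origin on the work surface. World frame = base frame: x ahead of the robot, y to its left, z up, the work surface at z = 0. Lengths are in m, angles in degrees, forces in N, time in s.
With the tool pointing down it reaches from about 0.325 to 0.775 m from the base axis. Payload 5.5 kg.
Tool frame: the origin (TCP) lies at the centre of the arm's flange, where the gripper is bolted on; the fingertips stand 182 mm ahead of it and the grasp point (between the pads) lies 163 mm ahead of it; z points along the fingers, y is the line along which they close (so a half turn about z gives the same grasp; the last joint's range is limited). The gripper opens to 88 mm and grips with 3 to 60 N. Pads are 20 mm wide; open, the fingers measure 115 mm over their backs; the gripper's body (75 mm by 178 mm) begins 61 mm behind the grasp point.
Start: joints at [65.048, 5.22, 70.514, -0, 104.267, -3.249], TCP at [0.222, 0.557, 0.405] pointing down, gripper open.
Joint ranges: [-164.24, 164.24], [-49.07, 125.15], [9.68, 141.18], [-86.29, 266.29], [3.28, 154.24], [-151.56, 151.56]. Speed limits (degrees/s): [147.25, 147.25, 172.46, 180, 180, 180].

## Interface

Orientations are given as [roll, pitch, yaw] about the fixed x, y, z axes, in that order (R = Rz(yaw) Ry(pitch) Rx(roll)).
In Python, from station import r gives the robot as it stands. The module is installed in compiled form; this text tells all that it offers. Calls block until the motion is done:
- r.reach(position, orientation): joint-space move of the TCP to a pose.
- r.servo_line(position, rotation=None, speed=0.15): straight line of the TCP; rotation=None keeps the orientation; speed is the mean speed in m/s.
- r.move_joints(angles): joint-space move.
- r.let_go() and r.grab(squeeze=None): open the fingers fully, or close them until they stop; squeeze is the grip in N (None keeps the last).
- r.wait(seconds).
- r.inverse_kinematics(position, orientation): joint angles nearest the present ones, or None.
- r.sense(): the state.
- r.snapshot(name): name is "scene" or "top" or "wrist"; returns a dict with "frame" (400x640x3 uint8, red, green, blue), "fx", "fy", "cx", "cy" (pixels), "dist_coeffs" ([k1, k2, p1, p2, k3] as OpenCV has them; the pictures are not rectified), "R" (3x3) and "t" (3): a world point X has camera coordinates R X + t. Camera axes: x right, y down, z forward; pixel columns grow to the right and rows downward; lengths in m; the calibration is good to about 2 mm. A picture is of the moment at which its call begins. There is no depth.
A pose or a line that the arm cannot do raises r.IKError and nothing moves.
- r.hand_in(): hands the job in; it is judged then, once.
The state is a dict: "clock": time; "joints": joint angles; "joint_vel": joint speeds; "joint_torque": joint torques, N m; "tcp_pos": TCP position; "orientation": TCP orientation; "contact_force": force on the tool from outside, world axes, zero at the start; "torque": the same for the moment, N m; "opening": finger opening in m; "gripper_force": force on a finger pad.
Only numpy, scipy, OpenCV 4.12 (cv2) and the standard library are available. Lean on these libraries where they do the work, as an engineer would, in place of code of your own. Each camera call takes 0.05 s, during which the arm holds its last target. There are 200 camera calls.

## Task

One grease tin has been put back carelessly: it stands out of the middle bay of the wire rack with its label turned away. Slide it home until it rests against the rack's back rails, and roll it by its edge with a fingertip until its label faces straight out of the front of the rack, like its two neighbours. Go gently: the sheet metal dents if you press hard, the tin must stay upright, and the neighbours, the oil bottle and the brush stay as they are.

Things in the scene. Friction and masses are not known exactly. Their poses are not given: they have to be found in the camera images.
- tin: the grease tin to face up: bare steel, flat lid, 118 mm tall, 0.38 to 0.65 kg, loose, too wide to grip. It has been dropped and is out of round: 103 mm across one way, 100 mm across the other. Origin: centre of its underside; z up its axis; its own -x points at the middle of its label. Thin sheet: 15 N of finger force dents it; 5 to 9 N pressed on its side turn it by friction
- tin_label (a point): the middle of that tin's label on its side wall, 51 mm from the axis, 55 mm above its underside. The label is a light paper panel 120 degrees wide with a black band and diamond; a light paper seal 18 mm wide runs from the lid's centre over the edge down to the label's middle, so the side the label is on shows from above
- rack: white plastic-coated wire rack, fixed: deck 225 x 386 x 4 mm with three bays at 122 mm pitch. Origin: on the bench at the middle bay's home place; x points to the rack's back (front is -x), y to the left bay, z up. Two back rails, 10 mm wires at 35 and 105 mm height with axis at x = 56.5 mm, stop the tin at x = 0 to 1.5 mm, as it is turned. The coating is slippery (friction 0.1)
- bay (a point): deck surface above the rack's origin, 4 mm above the bench; axes as the rack's. The deck reaches 155 mm forward of it. Hoops of 10 mm wire, 110 mm high, stand between the bays at y = -61 and 61 mm (and at the rack's ends, y = -183 and 183 mm), from the back rails forward to x = -21 mm; they leave the tin 4.5 to 6 mm of play to each side
- tin_left: neighbour tin of the same make, round, 104 mm diameter, 118 mm tall, in the bay at y = +122 mm of the rack, home and with its label to the front. Leave it
- tin_left_label (a point): the middle of the left neighbour's label
- tin_right: neighbour tin, round, 104 mm diameter, 118 mm tall, in the bay at y = -122 mm, home and with its label to the front. Leave it
- tin_right_label (a point): the middle of the right neighbour's label
- oil_bottle: white oil bottle with a black cap, 52 mm diameter, 150 mm tall, standing on the bench to the left of the rack. Leave it
- brush: small wooden cleaning brush, 190 mm long, lying on the bench to the right of the rack. Leave it
There are look-alikes about, which are no part of the job. Leave any brown or purple look-alike of the tin alone.

How it is judged (in metres and radians):
At the end, for the whole second after the job is handed in: The tin stands upright and still on the deck of the middle bay, within 5 mm of touching the back rails and between the hoops, with the middle of its label facing the rack's front within 8 degrees (x of tin in the frame of rack above -0.005 m and y of tin in the frame of rack between -0.008 and 0.008 m and height (world z) of tin below 0.01 m and angle between tin's own z axis and vertical below 0.06 rad and angle between the x axis of tin and the x axis of rack, either way round below 0.14 rad and x of tin_label in the frame of rack below -0.03 m and linear speed of tin below 0.01 m/s).
It fails at once if the tin is pressed with 15 N or more (dented) (contact force between any of the fingers, the arm and tin above 15 N).
It fails at once if the tin tips by more than 12 degrees (angle between tin's own z axis and vertical above 0.21 rad).
It fails at once if a neighbour tin is shifted or turned by more than 12 mm (distance of any of tin_left, tin_right, tin_left_label, tin_right_label from where it was at the start of the episode above 0.012 m).
It fails at once if the oil bottle or the brush is shifted by more than 20 mm (distance of any of oil_bottle, brush from where it was at the start of the episode above 0.02 m).
It also fails if it takes over 72 s, if anything falls off the work surface, if the arm or the gripper's body presses on something with over 40 N, if the wrist force passes 120 N, or if a joint passes its speed limit or range.

## Working session

There is one attempt and no reset: what is moved stays moved. The work goes in short steps, each a Python script; the robot and the scene stay as the last script left them, time stands still between calls to the robot, and variables do not carry over. Pictures are saved under pics/ and viewed, at most 10 in all, crops included, and the job is handed in when it is done.

```bash
mkdir -p pics
python3 - <<'E'
from station import r
import cv2,numpy as np
for n in ["scene","top"]:
    s=r.snapshot(n); cv2.imwrite(f"pics/{n}0.png",s["frame"][:,:,::-1])
    print(n,s["fx"],s["fy"],s["cx"],s["cy"],s["dist_coeffs"],np.round(s["R"],3).tolist(),s["t"])
print(r.sense())
E
```

```text
scene 456.4871767296423 456.4871767296423 326.3926082835936 207.1452783398626 [-0.12252551  0.          0.          0.          0.        ] [[-0.17, 0.985, 0.017], [0.692, 0.131, -0.71], [-0.702, -0.109, -0.704]] [ 0.05211342 -0.28009973  1.5481048 ]
top 477.83987864131757 477.83987864131757 321.7451114526305 204.93643177834562 [0.00804723 0.         0.         0.         0.        ] [[0.028, -0.999, 0.02], [-0.991, -0.031, -0.13], [0.13, -0.016, -0.991]] [0.00560789 0.46936212 1.14272321]
{'clock': 0.1, 'joints': array([ 6.50471581e+01,  5.25823777e+00,  7.05757332e+01, -8.06507493e-04,
        1.04266565e+02, -3.24894447e+00]), 'joint_vel': array([-0.00441822, -0.02523163, -0.11297647, -0.03501407,  0.04619365,
       -0.0591112 ]), 'joint_torque': array([ 1.73567223e-03, -4.47851551e+01, -4.07572711e+01,  7.00987852e-02,
        2.82871281e-02, -1.43631428e-04]), 'tcp_pos': array([0.22191272, 0.55750553, 0.40361807]), 'orientation': array([-1.79899581e+02, -4.91708692e-03,  1.58295900e+02]), 'contact_force': array([ 0.24869769, -0.23471955, -0.43350552]), 'torque': array([0.02033049, 0.00901075, 0.04823577]), 'gripper_force': 0.0, 'opening': 0.08771480524755866}
```

View pics/scene0.png

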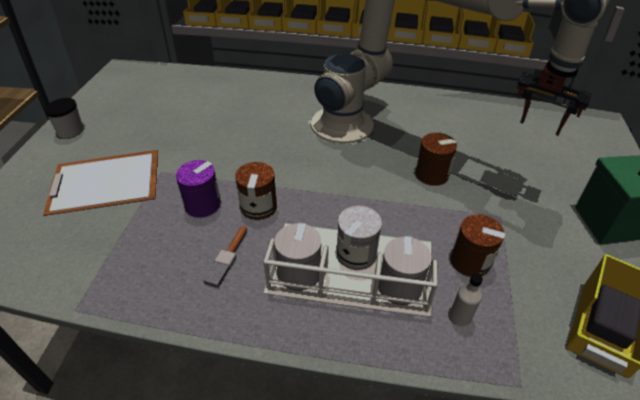

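View pics/top0.png

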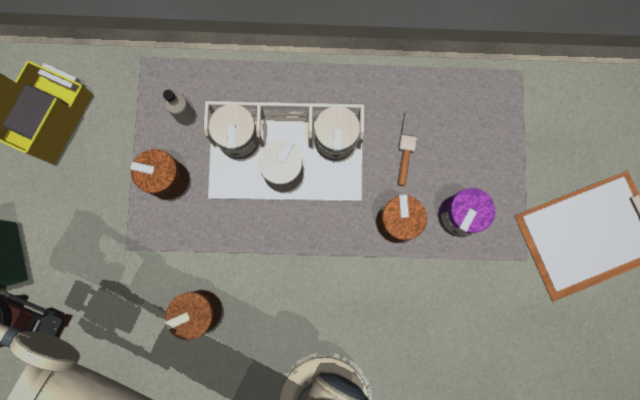

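The scene shows one bare-steel tin in front of the middle bay, at top (281,163) and scene (358,230). The look-alikes in the top view are brown at (154,171), (405,218) and (190,315), and purple at (471,210). The steel tin fits: it is unpainted, stands on the rack's deck between the two neighbours, and its seal points to the back. I'll confirm that in an enlarged crop.

Run:
```python
import cv2,numpy as np
a=cv2.imread("pics/top0.png")[90:215,195:375]; b=cv2.imread("pics/scene0.png")[200:320,255:445]
a=cv2.resize(a,None,fx=4.2,fy=4.2,interpolation=cv2.INTER_CUBIC)[:,:]
cv2.imwrite("pics/topcrop.png",a)
cv2.imwrite("pics/scenecrop.png",cv2.resize(b,None,fx=4.2,fy=4.2,interpolation=cv2.INTER_CUBIC))
```

```text
(no output)
```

View pics/topcrop.png

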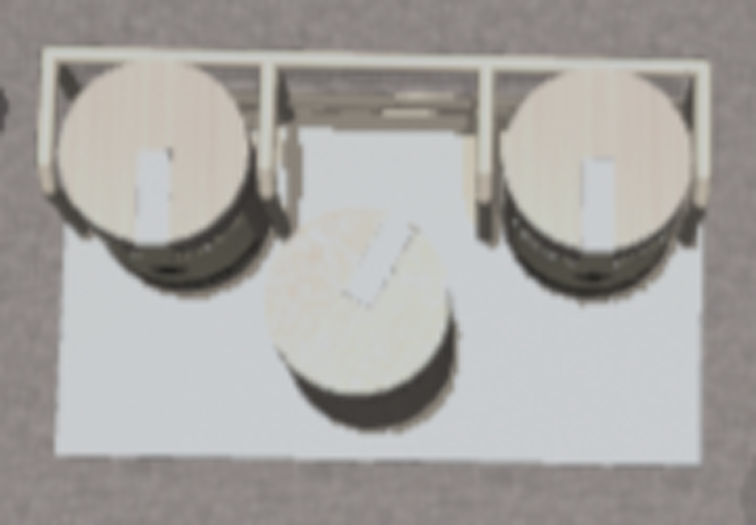

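View pics/scenecrop.png

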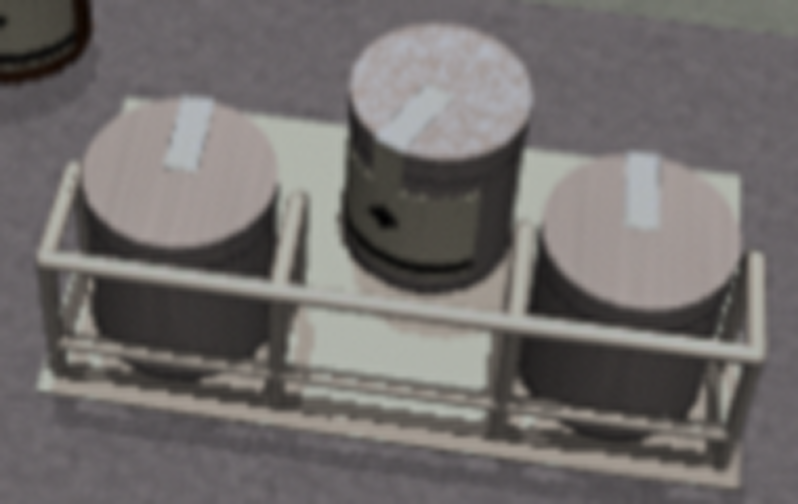

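The crops confirm it: the bare-steel tin has a diamond label showing at the back (scene crop 385,215), and its seal runs back and to the right in the top crop (355,297)→(403,225). Next I'll turn these pixels into positions.

```bash
cat > h.py <<'E'
import cv2,numpy as np
from station import r
def ray(s,p):
    K=np.array([[s["fx"],0,s["cx"]],[0,s["fy"],s["cy"]],[0,0,1]])
    u=cv2.undistortPoints(np.array([[p]],float),K,np.array(s["dist_coeffs"]))[0,0]
    R=np.array(s["R"]); return -R.T@np.array(s["t"]), R.T@np.array([u[0],u[1],1])
def plane(s,p,z):
    c,d=ray(s,p); return c+d*(z-c[2])/d[2]
def tri(s1,p1,s2,p2):
    (c1,d1),(c2,d2)=ray(s1,p1),ray(s2,p2)
    k=np.linalg.lstsq(np.c_[d1,-d2],c2-c1,rcond=None)[0]
    a,b=c1+k[0]*d1,c2+k[1]*d2; return (a+b)/2,np.linalg.norm(a-b)
def proj(s,X):
    K=np.array([[s["fx"],0,s["cx"]],[0,s["fy"],s["cy"]],[0,0,1]])
    return cv2.projectPoints(np.array([X],float),cv2.Rodrigues(np.array(s["R"]))[0],np.array(s["t"]),K,np.array(s["dist_coeffs"]))[0][0,0]
def rectlid(s,c,z=.122,half=.08,mm=2):
    """lid plane as a metric picture: mm*1000 px per m, +x up, +y left"""
    w=np.array([[c[0]+a*half,c[1]+b*half,z] for a,b in((1,1),(1,-1),(-1,-1),(-1,1))])
    p=np.float32([proj(s,X) for X in w]); n=int(2*half*1000*mm)
    H=cv2.getPerspectiveTransform(p,np.float32([[0,0],[n,0],[n,n],[0,n]]))
    return cv2.warpPerspective(s["frame"],H,(n,n),flags=cv2.INTER_CUBIC)
def seal(s,c,name=None):
    """angle (deg, world) of the seal about lid centre c"""
    im=rectlid(s,c); n=len(im); f=im.astype(float)
    yy,xx=np.mgrid[:n,:n]; dx=(n/2-yy)/2000; dy=(n/2-xx)/2000
    m=((f[...,2]-f[...,0]>-3)&(f.sum(2)>450)&(np.hypot(dx,dy)<.044)).astype(np.uint8)
    m=cv2.morphologyEx(m,cv2.MORPH_OPEN,np.ones((7,7)))
    k,l,st,ce=cv2.connectedComponentsWithStats(m)
    if name: cv2.imwrite(name,np.hstack([im[:,:,::-1],cv2.cvtColor(m*255,cv2.COLOR_GRAY2BGR)]))
    if k<2: return None
    i=1+np.argmax(st[1:,4]); j=l==i
    return np.degrees(np.arctan2(dy[j].mean(),dx[j].mean())),st[i,4],dx[j].mean(),dy[j].mean()
E
python3 - <<'E'
from h import *
T=r.snapshot("top");S=r.snapshot("scene")
t=lambda x,y:(195+(x+.5)/4.2-.5,90+(y+.5)/4.2-.5); s=lambda x,y:(255+(x+.5)/4.2-.5,200+(y+.5)/4.2-.5)
P={}
for n,a,b in(("tin",(359,301),(441,91)),("L",(154,153),(643,232)),("R",(597,160),(180,173))):
    X,e=tri(T,t(*a),S,s(*b)); P[n]=plane(T,t(*a),.122); print(n,X.round(4),round(e,4),P[n].round(4))
l,rr=plane(T,t(56,456),.004),plane(T,t(701,464),.004); print("front corners",l.round(4),rr.round(4))
d=l-rr; yaw=np.arctan2(-d[0],d[1]); d2=P["L"]-P["R"]; print("yaw",np.degrees(yaw),np.degrees(np.arctan2(-d2[0],d2[1])),np.linalg.norm(d),np.linalg.norm(d2))
ex=np.array([np.cos(yaw),np.sin(yaw),0]); print("origin from deck",((l+rr)/2+ex*.155).round(4),"from tins",((P["L"]+P["R"])/2).round(4))
for n in P: print(n,seal(T,P[n],f"pics/seal_{n}.png"))
E
python3 -c "
import cv2,numpy as np
cv2.imwrite('pics/seals.png',np.vstack([cv2.resize(cv2.imread('pics/seal_%s.png'%n),(380,190)) for n in ('tin','L','R')]))"
```

```text
tin [0.5547 0.119  0.1216] 0.0 [0.5546 0.1189 0.122 ]
L [0.6342 0.2348 0.1199] 0.0002 [0.6336 0.2343 0.122 ]
R [ 0.6387 -0.0095  0.1202] 0.0015 [ 0.638  -0.0087  0.122 ]
front corners [0.4807 0.3042 0.004 ] [ 0.4879 -0.0808  0.004 ]
yaw 1.0634232417144476 1.038278352101058 0.3850748075515142 0.2430068600417137
origin from deck [0.6393 0.1146 0.004 ] from tins [0.6358 0.1128 0.122 ]
tin (np.float64(-24.51689823877053), np.int32(4129), np.float64(0.016594938241705017), np.float64(-0.007568660692661663))
L (np.float64(-179.43269094356435), np.int32(3087), np.float64(-0.02154308390022676), np.float64(-0.0002133138969873664))
R (np.float64(-178.145590786947), np.int32(3082), np.float64(-0.021631408176508757), np.float64(-0.0007003569110966905))
```

View pics/seals.png

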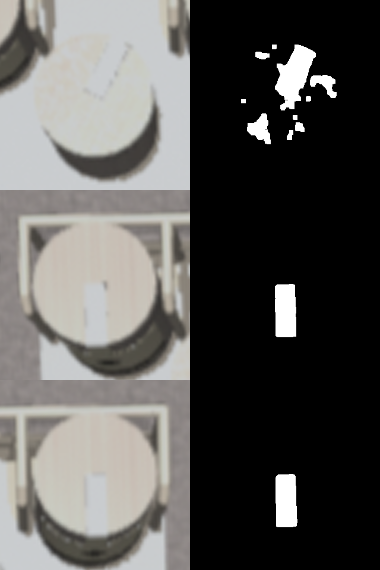

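```bash
sed -i 's/>-3)&/>2)\&/' h.py
cat >> h.py <<'E'
O=np.array([.6375,.1138]); YAW=1.05; TILT=5.
def w(x,y):
    a=np.radians(YAW); return O+np.array([np.cos(a)*x-np.sin(a)*y,np.sin(a)*x+np.cos(a)*y])
def tip(x,y,phi=0,z=.065,flip=0):
    """TCP pose for fingertip centre at rack (x,y), face turned by phi (finger stands at azimuth phi left of front)"""
    a=np.radians(YAW-phi); t=np.radians(TILT); zt=np.array([np.sin(t)*np.cos(a),np.sin(t)*np.sin(a),-np.cos(t)])
    p=np.r_[w(x,y),z]-.182*zt
    return p,([180.,-TILT,YAW-phi] if not flip else [180.,TILT,YAW-phi+180])
def fn(phi,F0):
    """outward normal and tangential (+y) force on the finger"""
    f=np.array(r.sense()["contact_force"])-F0; a=np.radians(YAW-phi)
    return -(f[0]*np.cos(a)+f[1]*np.sin(a)), -f[0]*np.sin(a)+f[1]*np.cos(a), f[2]
def see(c,name=None):
    s=r.snapshot("top"); return s,seal(s,c,name)
E
python3 - <<'E'
from h import *
T,q=see([.5546,.1189]); print(q)
for fl in(0,1):
    for phi in(-40,0,40):
        a=np.radians(phi); j=r.inverse_kinematics(*tip(-.061*np.cos(a),.061*np.sin(a),phi,flip=fl)); print(fl,phi,None if j is None else np.round(j))
for fl in (0,1): print(r.inverse_kinematics(*tip(-.175,.0066,0,flip=fl)))
E
```

```text
(np.float64(-23.032002205672992), np.int32(2674), np.float64(0.020454188481675396), np.float64(-0.008695774121166792))
0 -40 [ 2.  2. 90.  3. 84. 51.]
0 0 [ 8.  0. 92. -1. 83. 97.]
0 40 [ 14.   5.  86.  -4.  85. 143.]
1 -40 [   2.    2.   90.    3.   84. -129.]
1 0 [  8.   0.  92.  -1.  83. -83.]
1 40 [ 14.   5.  86.  -4.  85. -37.]
[ 10.75194171 -17.47452938 107.75061644  -0.84505913  84.79563235
  99.74238021]
[ 10.75194171 -17.47452938 107.75061644  -0.84505913  84.79563235
 -80.25761979]
```

```bash
cat >> h.py <<'E'
def axis(s,c):
    """seal angle from its long axis, rack frame, deg"""
    im=rectlid(s,c); n=len(im); f=im.astype(float); yy,xx=np.mgrid[:n,:n]; dx=(n/2-yy)/2000; dy=(n/2-xx)/2000
    m=((f[...,2]-f[...,0]>2)&(f.sum(2)>450)&(np.hypot(dx,dy)<.047)).astype(np.uint8)
    m=cv2.morphologyEx(m,cv2.MORPH_OPEN,np.ones((9,9))); k,l,st,ce=cv2.connectedComponentsWithStats(m)
    if k<2: return None
    i=1+np.argmax(st[1:,4]); j=l==i; P=np.c_[dx[j],dy[j]]; mu=P.mean(0); v=np.linalg.svd(P-mu,full_matrices=False)[2][0]
    v*=np.sign(v@mu); return np.degrees(np.arctan2(v[1],v[0]))-YAW, mu, st[i,4]
E
python3 - <<'E'
from h import *
T=r.snapshot("top"); print("seal axis",axis(T,[.5546,.1189]))
r.grab(20)
p,o=tip(-.180,.0066,0,flip=1)
r.reach(list(p[:2])+[.38],o); r.servo_line(p,speed=.12)
r.wait(.3); F0=np.mean([r.sense()["contact_force"] for _ in range(1)],0); print("tare",F0,r.sense()["clock"])
pos=np.array([-.083,.0066]); 
r.servo_line(tip(-.150,.0066,0,flip=1)[0],speed=.04)
x=-.150
while x<-.075:
    x+=.005; y=np.interp(x+.061,[-.083,0],[.0066,0])
    r.servo_line(tip(x,y,0,flip=1)[0],speed=.02 if x>-.14 else .012)
    f=fn(0,F0); print(round(x,4),np.round(f,2),round(r.sense()["clock"],2))
    if f[0]>4: break
np.save("F0.npy",F0)
E
```

```text
seal axis (np.float64(-27.07851291055044), array([ 0.02173431, -0.00934227]), np.int32(2853))
tare [-0.25876089 -0.35138048 -0.24478879] 5.025
-0.145 [0.29 0.62 0.37] 6.49
-0.14 [-0.83  0.31 -0.21] 6.89
-0.135 [-0.53  0.54  0.98] 7.29
-0.13 [-0.51 -0.31  0.39] 7.69
-0.125 [-0.6   1.01 -1.02] 8.09
-0.12 [-0.15  0.19  0.14] 8.49
-0.115 [-0.24 -0.16  0.13] 8.89
-0.11 [-0.65  0.17  0.01] 9.29
-0.105 [-0.19  0.6  -0.02] 9.69
-0.1 [-0.55  0.94 -0.13] 10.09
-0.095 [-0.22  1.01  0.02] 10.49
-0.09 [-0.84  0.68 -0.  ] 10.89
-0.085 [-0.57  1.06  0.97] 11.29
-0.08 [ 0.64  0.79 -0.13] 11.69
-0.075 [-0.47  0.6  -0.5 ] 12.09
```

```bash
cat >> h.py <<'E'
def fa(phi,F0,n=4):
    v=[]
    for _ in range(n): v.append(fn(phi,F0)); r.wait(.02)
    return np.mean(v,0)
E
python3 - <<'E'
from h import *
F0=np.load("F0.npy"); x=-.075
while x<-.055:
    x+=.001 if x<-.0655 else .0003
    r.servo_line(tip(x,0,0,flip=1)[0],speed=.02)
    f=fa(0,F0); print(round(x,4),np.round(f,2),np.round(r.sense()["tcp_pos"][0]-tip(x,0,0,flip=1)[0][0],4),round(r.sense()["clock"],2))
    if f[0]>2.5: break
s=r.snapshot("top"); cv2.imwrite("pics/t1.png",cv2.resize(s["frame"][90:215,195:375,::-1],None,fx=4.2,fy=4.2))
E
```

```text
-0.074 [ 0.37  0.76 -0.07] 0.0 12.41
-0.073 [0.74 0.49 0.46] -0.0 12.72
-0.072 [0.82 0.5  0.95] 0.0 13.04
-0.071 [0.67 0.46 0.55] 0.0 13.36
-0.07 [0.92 0.34 0.34] 0.0 13.68
-0.069 [1.05 0.33 0.21] 0.0 13.99
-0.068 [1.06 0.34 0.31] 0.0 14.31
-0.067 [1.13 0.23 0.2 ] 0.0 14.62
-0.066 [0.79 0.49 0.18] 0.0001 14.94
-0.065 [0.89 0.61 0.21] 0.0001 15.26
-0.0647 [ 1.3  -0.09  0.74] -0.0 15.57
-0.0644 [1.   0.84 0.29] 0.0 15.89
-0.0641 [1.33 0.2  0.11] 0.0 16.21
-0.0638 [1.16 0.28 0.53] 0.0 16.52
-0.0635 [0.93 0.24 0.6 ] 0.0 16.84
-0.0632 [1.22 0.01 0.53] 0.0 17.16
-0.0629 [1.46 0.13 0.85] 0.0 17.48
-0.0626 [1.34 0.28 0.29] 0.0 17.79
-0.0623 [1.31 0.54 0.6 ] 0.0 18.11
-0.062 [1.41 0.24 0.52] 0.0 18.43
-0.0617 [ 1.29 -0.08  0.84] 0.0 18.74
-0.0614 [1.59 0.82 0.07] 0.0 19.06
-0.0611 [1.36 0.25 0.88] 0.0 19.38
-0.0608 [1.27 0.49 1.01] 0.0 19.69
-0.0605 [1.34 0.21 0.39] 0.0 20.01
-0.0602 [1.37 0.54 0.42] 0.0 20.32
-0.0599 [1.55 0.7  0.81] 0.0 20.64
-0.0596 [1.4  0.51 0.05] 0.0 20.96
-0.0593 [1.57 0.06 0.63] 0.0 21.27
-0.059 [1.12 0.84 0.63] 0.0 21.59
-0.0587 [1.19 0.29 0.72] 0.0 21.91
-0.0584 [1.27 0.55 0.79] -0.0 22.23
-0.0581 [2.89 0.45 1.81] -0.0001 22.54
```

View pics/t1.png

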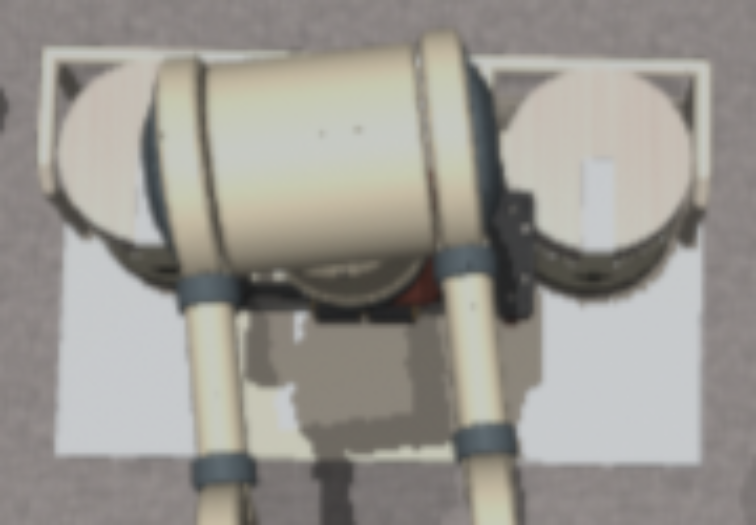

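```bash
cat >> h.py <<'E'
C=np.array([.003,0.])
def pol(phi,rho,z=.065):
    a=np.radians(phi); return tip(C[0]-rho*np.cos(a),C[1]+rho*np.sin(a),phi,z,1)
def go(phi,rho,v): 
    p,o=pol(phi,rho); r.servo_line(p,o,speed=v)
def stroke(a,b,step=4,Ft=6.5,rho=.069):
    go(a,.078,.2); r.wait(.15); F0=np.mean([(r.wait(.02),r.sense()["contact_force"])[1] for _ in range(5)],0)
    go(a,rho,.06); log=[]
    while True:   # touch
        f=fa(a,F0,3)
        if f[0]>3.5: break
        rho-=.0008 if f[0]<2 else .0002
        if rho<.050: print("no touch"); return
        go(a,rho,.02)
    print("touch rho",round(rho,4),f.round(1),round(r.sense()["clock"],2))
    phi=a; fmax=0
    while phi!=b:
        phi+=np.clip(b-phi,-step,step)
        rho-=np.clip(5e-5*(Ft-f[0]),-5e-4,4e-4) if f[0]>1 else 7e-4
        go(phi,rho,.04); f=fa(phi,F0,2); log.append((phi,round(rho*1e3,2),*f.round(1).tolist()[:2]))
        if f[0]>11: rho+=6e-4; go(phi,rho,.04); f=fa(phi,F0,2)
    go(b,rho+.012,.06)
    print(log); print("clock",r.sense()["clock"])
def look():
    p,o=tip(-.22,0,0,.065,1); r.servo_line(p,o,speed=.25); s=r.snapshot("top")
    return s,axis(s,w(0.001,0))
E
python3 - <<'E'
from h import *
go(0,.078,.1); stroke(-40,32)
s,q=look(); print(q,r.sense()["clock"]); cv2.imwrite("pics/t2.png",cv2.resize(s["frame"][90:215,195:375,::-1],None,fx=4.2,fy=4.2))
E
```

```text
touch rho 0.0592 [4.8 0.3 1.9] 28.24
[(np.int64(-36), np.float64(59.11), 1.3, 0.5), (np.int64(-32), np.float64(58.85), 1.9, -0.5), (np.int64(-28), np.float64(58.62), 2.7, -1.6), (np.int64(-24), np.float64(58.43), 4.7, -2.2), (np.int64(-20), np.float64(58.34), 6.4, -3.4), (np.int64(-16), np.float64(58.34), 7.0, -4.5), (np.int64(-12), np.float64(58.36), 9.1, -5.5), (np.int64(-8), np.float64(58.49), 9.4, -6.1), (np.int64(-4), np.float64(58.64), 9.8, -6.5), (np.int64(0), np.float64(58.8), 10.1, -6.2), (np.int64(4), np.float64(58.98), 10.3, -6.0), (np.int64(8), np.float64(59.17), 10.4, -6.7), (np.int64(12), np.float64(59.37), 10.3, -6.4), (np.int64(16), np.float64(59.56), 10.5, -5.5), (np.int64(20), np.float64(59.76), 9.8, -5.4), (np.int64(24), np.float64(59.92), 9.9, -4.2), (np.int64(28), np.float64(60.09), 9.1, -3.3), (np.int64(32), np.float64(60.22), 9.2, -2.8)]
clock 34.2917
(np.float64(-88.6147337920454), array([ 0.00239006, -0.02091655]), np.int32(2906)) 35.175
```

View pics/t2.png

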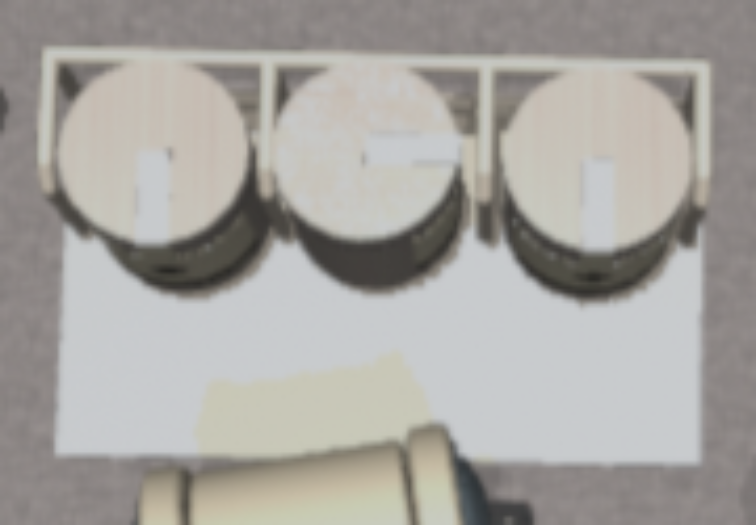

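The picture shows the tin home, between the hoops and against the rails. Its seal now points right, (365,148)→(460,150), so the label has turned about 61°. Next stroke.

```bash
sed -i 's/5e-5\*/1e-4*/' h.py
python3 - <<'E'
from h import *
go(-40,.09,.25); stroke(-40,36,rho=.062)
s,q=look(); print(q,r.sense()["clock"])
for c in ([.6336,.2343],[.638,-.0087]): print(axis(s,c)[0])
E
```

```text
touch rho 0.0564 [4.2 0.7 1.9] 39.13
[(np.int64(-36), np.float64(56.17), 5.4, -1.8), (np.int64(-32), np.float64(56.06), 6.0, -2.7), (np.int64(-28), np.float64(56.01), 6.2, -3.2), (np.int64(-24), np.float64(55.99), 7.8, -4.1), (np.int64(-20), np.float64(56.11), 7.5, -4.4), (np.int64(-16), np.float64(56.22), 7.1, -4.2), (np.int64(-12), np.float64(56.28), 7.8, -3.3), (np.int64(-8), np.float64(56.4), 8.7, -4.2), (np.int64(-4), np.float64(56.62), 8.3, -4.2), (np.int64(0), np.float64(56.8), 8.0, -4.3), (np.int64(4), np.float64(56.95), 8.0, -4.4), (np.int64(8), np.float64(57.1), 7.9, -4.0), (np.int64(12), np.float64(57.24), 9.3, -4.6), (np.int64(16), np.float64(57.52), 9.3, -5.2), (np.int64(20), np.float64(57.81), 9.2, -4.7), (np.int64(24), np.float64(58.07), 9.6, -4.1), (np.int64(28), np.float64(58.38), 9.0, -4.3), (np.int64(32), np.float64(58.64), 10.1, -3.8), (np.int64(36), np.float64(59.0), 9.3, -3.0)]
clock 45.3667
(np.float64(-158.5834233049775), array([-0.02213651, -0.00450657]), np.int32(2890)) 46.275
-179.19780288371956
-179.02790002315186
```

Run:
```python
from h import *
go(-14,.09,.25); stroke(-14,10,rho=.061)
s,q=look(); print(q,r.sense()["clock"])
cv2.imwrite("pics/t3.png",cv2.resize(s["frame"][90:215,195:375,::-1],None,fx=4.2,fy=4.2))
```

```text
touch rho 0.0586 [ 5.7 -0.   2.4] 48.84
[(np.int64(-10), np.float64(58.52), 4.7, -1.7), (np.int64(-6), np.float64(58.34), 6.6, -3.7), (np.int64(-2), np.float64(58.35), 7.8, -3.7), (np.int64(2), np.float64(58.48), 7.4, -4.4), (np.int64(6), np.float64(58.57), 8.9, -4.9), (np.int64(10), np.float64(58.81), 9.5, -4.3)]
clock 51.0917
(np.float64(-172.06264771483092), array([-0.02325631,  0.00192116]), np.int32(2930)) 51.9083
```

View pics/t3.png

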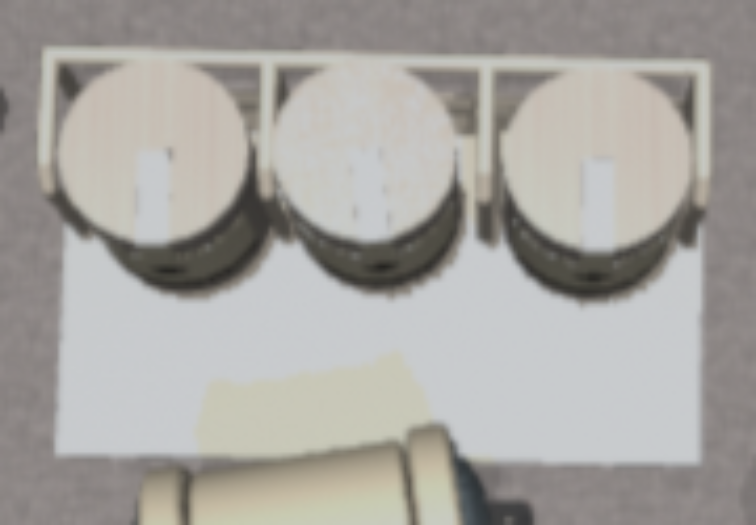

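The seal axis reads −172° where the neighbours read −179°, and the diamond at (380,268) sits about 6° right of where it should, so one short stroke is left. A 24° stroke gave 13.5°, so I'll sweep 16°.

Run:
```python
from h import *
go(-12,.09,.25); stroke(-12,4,rho=.061)
s,q=look(); print(q,r.sense()["clock"])
for c in ([.6336,.2343],[.638,-.0087]): print(axis(s,c)[0])
cv2.imwrite("pics/t4.png",cv2.resize(s["frame"][90:175,245:325,::-1],None,fx=7,fy=7,interpolation=cv2.INTER_CUBIC))
```

```text
touch rho 0.0592 [4.7 0.2 2.7] 54.48
[(np.int64(-8), np.float64(59.02), 6.1, -2.2), (np.int64(-4), np.float64(58.98), 6.6, -3.2), (np.int64(0), np.float64(58.99), 7.8, -3.5), (np.int64(4), np.float64(59.13), 8.5, -3.5)]
clock 56.0917
(np.float64(177.35666169448513), array([-0.02398214,  0.0061847 ]), np.int32(2772)) 56.9
-179.51592612619544
-179.46656904040753
```

View pics/t4.png

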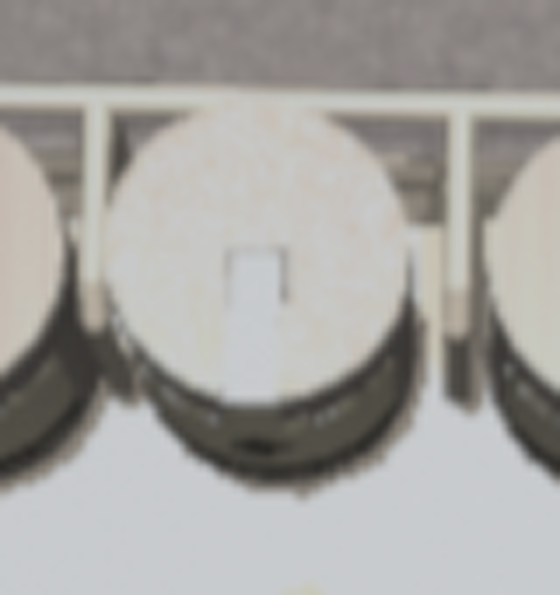

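The seal is about 3° off the front direction, inside the 8° limit. The tin sits against the rails and the left hoop.

```bash
python3 -c "
from station import r
print(r.hand_in())"
```

```text
the job is handed in; nothing more can be done
None
```

I handed the job in at about 57 s: the tin is home in the middle bay, touching the left hoop about 6 mm off centre, with its label about 3° off straight-front. The highest finger force I read on it was about 10.5 N, and I don't have the judge's verdict.

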